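# Carry a lopsided power unit level onto its test stand

## Task

Lift the closed power unit by its ball knobs near its balance point, so that it hangs nearly level, and lay it across both rests of the test stand, either way round, between the side lips and roughly centred, then let go. It is lopsided, and from outside nobody can tell where its heavy core sits, so first try a lift only three or four centimetres off the mat; if it tips, set it back down and shift your grip to another knob nearer the low end, and carry it up to the stand only when it hangs nearly level. Leave everything else on the bench where it is.

Things in the scene. Friction and masses are not known exactly. Their poses are not given: they have to be found in the camera images.
- power_unit: Loose power unit, 0.5 to 0.9 kg: aluminium plate 280 x 50 x 6 mm long along its x, origin under its centre, z up, with a closed grey housing on it (top at z = 58 mm; green terminals near its +x end, orange near -x). An upright at each end (x = +-134 mm) carries a straight bar 8 mm wide, z = 73 to 82 mm, with nine ball knobs. Its balance point is hidden, 20 to 80 mm off the middle.
- red_knob (a point): Centre of the middle, red ball knob, 91 mm above the unit's origin. 18 mm balls, others black, every 24 mm along the bar, x = -96 to +96 mm. Grip one at its centre from above, closing across the bar (unit's y), with 25 to 40 N. The balls are polished: the unit swings about the gripped ball, heavier side low: under about 9 degrees at the best ball, over 12 is tipped. A hard grip hides it.
- stand: Fixed test stand: grey base 250 x 120 x 12 mm, long along its x, origin under its centre. Two blue rests at x = +-100 mm, 24 mm along x, 100 along y, flat tops at z = 60 mm. Orange lips on them, up to z = 76 mm, inner faces at y = +-37 mm, leave a 74 mm channel. Laid down, the unit's origin is 60 mm above the stand's, x axes parallel, either way round.
- bottle: Loose clear bottle with red cap, 62 mm wide, 190 mm tall, origin under its centre. Leave it.
- jar: Loose white jar, 52 mm wide, 100 mm tall, origin under its centre. Leave it.
- board_a: Loose green circuit board 120 x 80 mm with parts, 20 mm tall, origin under its centre. Leave it.
- board_b: A second such board. Leave it.
- pliers: Small loose pliers with blue handles, about 130 x 55 x 12 mm, origin near the middle. Leave them.

How it is judged:
On the way:
1. the unit is lifted clear (its plate's centre over 90 mm above the mat) and hangs within 12 degrees of level for 0.3 s (height (world z) of power_unit above 0.09 m and angle between power_unit's own z axis and vertical below 0.21 rad), for 0.3 s.
At the end, for the whole second after the job is handed in: The unit lies still and level on both rests between the lips: its origin 55 to 66 mm above the stand's, within 35 mm of centre along the stand and 18 mm across it, tilted less than 3.4 degrees and aligned within 14 degrees, either way round; released (z of power_unit in the frame of stand between 0.055 and 0.066 m and x of power_unit in the frame of stand between -0.035 and 0.035 m and y of power_unit in the frame of stand between -0.018 and 0.018 m and angle between the x axis of power_unit and the x axis of stand, either way round below 0.25 rad and angle between power_unit's own z axis and vertical below 0.06 rad and linear speed of power_unit below 0.02 m/s); the robot touches nothing.
It fails at once if the unit tips more than 12 degrees while its plate's centre is over 80 mm above the mat (height (world z) of power_unit above 0.08 m and angle between power_unit's own z axis and vertical above 0.21 rad).
It fails at once if a bystander is moved more than 30 mm (distance of any of bottle, jar, board_a, board_b, pliers from where it was at the start of the episode above 0.03 m).
It also fails if it takes over 72 s, if anything falls off the work surface, if the arm or the gripper's body presses on something with over 40 N, if the wrist force passes 120 N, or if a joint passes its speed limit or range.

## Robot

A 6-joint arm with a two-finger parallel gripper is mounted at the origin on the work surface. World frame = base frame: x ahead of the robot, y to its left, z up, the work surface at z = 0. Lengths are in m, angles in rad, forces in N, time in s.
With the tool pointing down it reaches from about 0.35 to 0.85 m from the base axis. Payload 8.1 kg.
Tool frame: the origin (TCP) lies midway between the tips of the shut fingers; the grasp point (between the pads) lies 19 mm behind it (robot.grip_point_offset is the distance from the TCP to the grasp point, in m); z points along the fingers, y is the line along which they close (so a half turn about z gives the same grasp; the last joint's range is limited). The gripper opens to 93 mm and grips with 3 to 60 N. Pads are 15 mm wide; open, the fingers measure 128 mm over their backs; the gripper's body (75 mm by 188 mm) begins 65 mm behind the grasp point.
Start: joints at [-1.397, 0.13, 1.488, -0, 1.523, -0.085], TCP at [0.154, -0.58, 0.181] pointing down, gripper open.
Joint ranges: [-2.96, 2.96], [-0.89, 2.26], [0.02, 2.5], [-1.34, 4.48], [0, 2.73], [-2.66, 2.66]. Speed limits (rad/s): [2.39, 2.39, 2.79, 3.14, 3.14, 3.14].

## Interface

Orientations are given as a rotation vector (axis times angle).
In Python, from plant import robot, read_camera, job gives the robot as it stands.
- The arm moves only by the shell command python3 -m inch 'ROWS' [FORCE]. ROWS is JSON, one flat list of numbers, 5 for each row, row after row: the shift along the world's x, y, z in mm, then the turn about the world's z in degrees, then the opening in per cent of the stroke, from 0 (shut) to 100 (fully open). In form: [dx, dy, dz, yaw, hand, dx, dy, dz, yaw, hand, ...]. A call has 1 to 10 rows; each row is the pose to reach, as a shift and turn from the pose commanded when the call began; what a row does not reach only later rows make up. A row lasts 1/12 s, in which the tool goes at most 41.7 mm and 7.16 degrees, less where a joint would pass 70% of its speed; a pose out of reach is approached as far as the arm can. A call with a gripper value outside its range is refused whole. The fingers move at their own pace and stop on an object; FORCE is the grip in N (left out, the last holds). Time passes only in rows, so rows that repeat a pose let the fingers close. It gives the time, the measured TCP pose, the force, the opening and the grip force at its end, in the units of the state.
- robot.read_state(): the state, without advancing time (a new reading comes with each control period).
- read_camera(name): name is "side" or "top"; returns a dict with "image" (400x640x3 uint8, blue, green, red), "K" (3x3 intrinsics, pixels), "extrinsics" (4x4, takes a point from world to camera coordinates). Camera axes: x right, y down, z forward; pixel columns grow to the right and rows downward; lengths in m; the calibration is good to about 2 mm. A picture is of the moment at which its call begins. There is no depth.
- job.close_job(): hands the job in; it is judged then, once.
The state is a dict: "t": time; "q": joint angles; "dq": joint speeds; "joint_torque": joint torques, N m; "tool_pos": TCP position; "orientation": TCP orientation; "force": force on the tool from outside, world axes, zero at the start; "wrist_torque": the same for the moment, N m; "opening": finger opening in m; "gripper_force": force on a finger pad.
Only numpy, scipy, OpenCV 4.12 (cv2) and the standard library are available. Lean on these libraries where they do the work, as an engineer would, in place of code of your own. Each camera call takes 0.05 s, during which the arm holds its last target. There are 200 camera calls.

## Working session

There is one attempt and no reset: what is moved stays moved. The work goes in short steps, Python scripts to look and compute and a shell command to move; the robot and the scene stay as the last step left them, time stands still between calls to the robot, and variables do not carry over. Pictures are saved under pics/ and viewed, at most 10 in all, crops included, and the job is handed in when it is done.

```bash
ls; mkdir -p pics
cat > h.py <<'E'
import numpy as np, cv2
from plant import robot, read_camera, job
def ray(c,u,v):
    E=c["extrinsics"];R=E[:3,:3];t=E[:3,3]
    return -R.T@t, R.T@np.linalg.solve(c["K"],[u,v,1.])
def plane(c,u,v,z):
    o,d=ray(c,u,v); return o+d*(z-o[2])/d[2]
def tri(a,ua,b,ub):
    A=np.zeros((3,3));y=np.zeros(3)
    for c,p in((a,ua),(b,ub)):
        o,d=ray(c,*p);d=d/np.linalg.norm(d);P=np.eye(3)-np.outer(d,d);A+=P;y+=P@o
    return np.linalg.solve(A,y)
E
python3 - <<'E'
from h import *
for n in("side","top"):
    c=read_camera(n);cv2.imwrite(f"pics/{n}0.png",c["image"]);print(n,ray(c,320,200))
print(robot.read_state())
E
```

```text
pics
side (array([ 0.25398068, -1.22839157,  1.2339929 ]), array([ 0.16372668,  0.70932178, -0.68564257]))
top (array([ 0.46550473, -0.01417346,  1.51256311]), array([ 0.04750677,  0.01189643, -0.99905999]))
{'t': 0.1, 'q': array([-1.39739768e+00,  1.31082962e-01,  1.48915618e+00, -4.11412167e-06,
        1.52303511e+00, -8.53691469e-02]), 'dq': array([-0.00063169, -0.00185458, -0.00236081,  0.00129178, -0.00053836,
       -0.00019052]), 'joint_torque': array([ 5.32853464e-04, -5.61340213e+01, -4.93095911e+01,  7.70772435e-02,
        2.90723308e-02, -4.09597305e-05]), 'tool_pos': array([ 0.15347059, -0.57943703,  0.18050182]), 'orientation': array([-3.11366810e+00, -4.05121952e-01,  1.22607857e-04]), 'force': array([ 0.09993057, -0.43702019,  0.25212318]), 'wrist_torque': array([ 0.0181117 , -0.00982114, -0.02563446]), 'gripper_force': 0.0, 'opening': 0.09308583387731333}
```

View pics/side0.png

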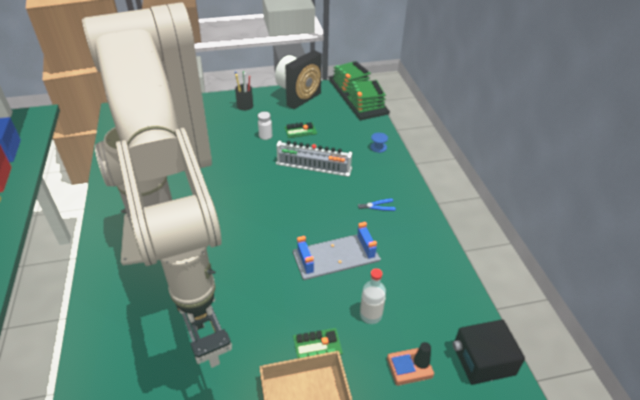

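View pics/top0.png

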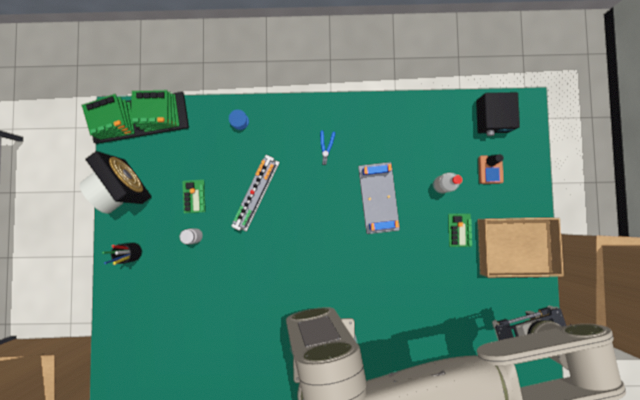

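The side view shows the unit around (314,158) and the stand at (337,255). In the top view the unit runs from (238,230) to (272,158) and the stand is at (379,198). I'll enlarge crops of the unit next.

Run:
```python
from h import *
s=cv2.imread("pics/side0.png");t=cv2.imread("pics/top0.png")
a=cv2.resize(s[125:185,262:362],None,fx=8,fy=5,interpolation=cv2.INTER_CUBIC)
b=cv2.resize(t[150:240,220:420],None,fx=4,fy=3.3333,interpolation=cv2.INTER_CUBIC)
a=cv2.resize(a,(800,300));b=cv2.resize(b,(800,300))
cv2.imwrite("pics/crop.png",np.vstack([a,b]))
def blobs(n,img,box,lo,hi,amin):
    x0,y0,x1,y1=box;h=cv2.cvtColor(img,cv2.COLOR_BGR2HSV)[y0:y1,x0:x1]
    m=cv2.inRange(h,lo,hi);k,_,st,ce=cv2.connectedComponentsWithStats(m)
    print(n,[(tuple((ce[i]+[x0,y0]).round(1)),int(st[i,4])) for i in range(1,k) if st[i,4]>=amin])
for n,i,u,d in(("side",s,(265,135,360,180),(285,215,385,280)),("top",t,(225,150,285,240),(350,155,405,240))):
    blobs(n+" red/orange unit",i,u,(0,120,90),(20,255,255),2)
    blobs(n+" red unit",i,u,(0,140,90),(7,255,255),2)
    blobs(n+" white knobsbar",i,u,(0,0,190),(179,50,255),4)
    blobs(n+" black",i,u,(0,0,0),(179,255,45),4)
    blobs(n+" blue stand",i,d,(100,120,60),(125,255,255),10)
    blobs(n+" orange stand",i,d,(3,120,90),(20,255,255),4)
```

```text
side red/orange unit [((np.float64(313.5), np.float64(145.8)), 10), ((np.float64(335.9), np.float64(158.5)), 50)]
side red unit [((np.float64(313.5), np.float64(146.0)), 8)]
side white knobsbar [((np.float64(280.4), np.float64(143.3)), 31), ((np.float64(290.8), np.float64(145.2)), 6), ((np.float64(297.2), np.float64(146.4)), 5), ((np.float64(316.0), np.float64(149.2)), 4), ((np.float64(322.5), np.float64(150.5)), 4), ((np.float64(329.0), np.float64(151.2)), 4), ((np.float64(347.0), np.float64(154.0)), 40), ((np.float64(313.5), np.float64(156.1)), 44), ((np.float64(281.5), np.float64(163.3)), 6), ((np.float64(287.0), np.float64(164.2)), 4), ((np.float64(293.2), np.float64(165.4)), 5), ((np.float64(299.2), np.float64(166.4)), 5), ((np.float64(305.2), np.float64(167.4)), 5), ((np.float64(317.0), np.float64(169.2)), 4), ((np.float64(323.2), np.float64(170.4)), 5), ((np.float64(329.2), np.float64(171.4)), 5), ((np.float64(347.4), np.float64(173.4)), 16), ((np.float64(341.2), np.float64(173.4)), 5)]
side black []
side blue stand [((np.float64(366.2), np.float64(241.2)), 277), ((np.float64(
[... 594 characters left out ...]
t64(162.7)), 9), ((np.float64(253.8), np.float64(189.0)), 4), ((np.float64(236.5), np.float64(224.8)), 37)]
top black [((np.float64(260.8), np.float64(173.4)), 5), ((np.float64(257.8), np.float64(179.6)), 5), ((np.float64(254.8), np.float64(185.6)), 5), ((np.float64(246.0), np.float64(204.2)), 4), ((np.float64(242.8), np.float64(210.6)), 5), ((np.float64(240.0), np.float64(216.8)), 4)]
top blue stand [((np.float64(377.4), np.float64(169.5)), 136), ((np.float64(384.4), np.float64(224.8)), 130)]
top orange stand [((np.float64(389.1), np.float64(166.8)), 18), ((np.float64(365.4), np.float64(170.1)), 14), ((np.float64(396.4), np.float64(223.6)), 17), ((np.float64(372.1), np.float64(226.4)), 15)]
```

View pics/crop.png

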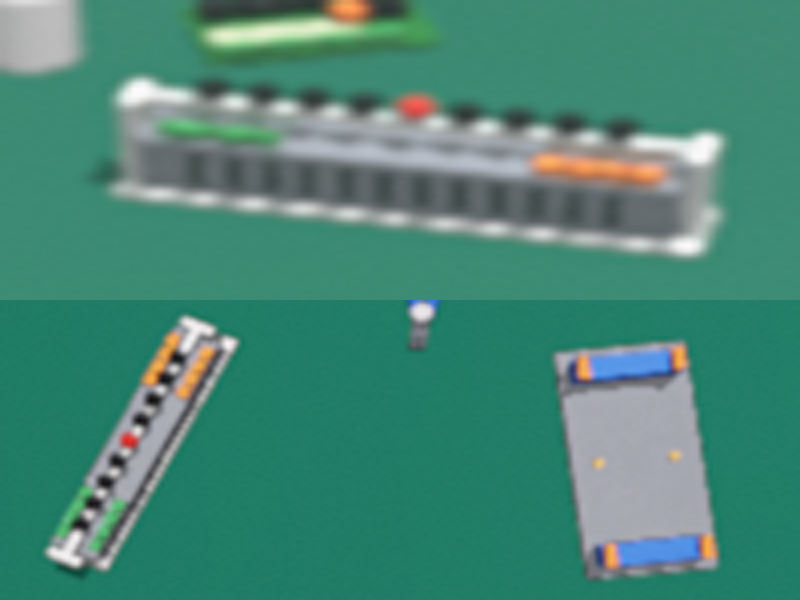

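The crop shows the nine balls on the bar, red in the middle. The green terminals (+x) are toward the robot and the orange ones away from it. The four orange lips on the stand are distinct.

Run:
```python
from h import *
s=read_camera("side");t=read_camera("top")
print("red",tri(t,(252,192),s,(313.5,145.9)))
P=[plane(t,u,v,.093)[:2] for u,v in[(260.8,173.4),(257.8,179.6),(254.8,185.6),(252,192),(246,204.2),(242.8,210.6),(240,216.8)]]
vx,vy,x,y=cv2.fitLine(np.float32(P),cv2.DIST_L2,0,.01,.01).ravel();print("bar dir",np.degrees(np.arctan2(vy,vx)),np.array(P).round(3).tolist())
T=[(389.1,166.8),(365.4,170.1),(396.4,223.6),(372.1,226.4)];S=[(372.7,243.3),(362.1,224.2),(308.8,259.2),(301.1,238.2)]
L=np.array([tri(t,a,s,b) for a,b in zip(T,S)]);print(L.round(3),L.mean(0))
L=np.array([plane(t,*a,.074) for a in T]);print(L.round(3),L.mean(0))
d=L[0]+L[1]-L[2]-L[3];print("stand yaw",np.degrees(np.arctan2(d[1],d[0])))
R=cv2.Rodrigues(robot.read_state()["orientation"])[0];print("tool y yaw",np.degrees(np.arctan2(R[1,1],R[0,1])),R.round(2))
for n,u,v in(("bottle",440,185),("jar",188,236)):print(n,plane(t,u,v,.1))
```

```text
red [0.5652047  0.23910983 0.09180076]
bar dir -26.017693 [[0.629, 0.208], [0.608, 0.219], [0.587, 0.229], [0.565, 0.239], [0.523, 0.26], [0.5, 0.271], [0.479, 0.281]]
[[ 0.648 -0.243  0.069]
 [ 0.638 -0.159  0.069]
 [ 0.446 -0.263  0.067]
 [ 0.439 -0.178  0.069]] [ 0.54256352 -0.21086158  0.06865702]
[[ 0.647 -0.242  0.074]
 [ 0.637 -0.159  0.074]
 [ 0.447 -0.262  0.074]
 [ 0.439 -0.177  0.074]] [ 0.5424948  -0.21014969  0.074     ]
stand yaw 5.56162370654614
tool y yaw -75.17287665416943 [[ 0.97  0.26 -0.  ]
 [ 0.26 -0.97  0.  ]
 [ 0.   -0.   -1.  ]]
bottle [ 0.57774603 -0.41109206  0.1       ]
jar [0.41575806 0.45950068 0.1       ]
```

```bash
python3 -m inch '[0,0,100,0,100,0,0,100,0,100,0,0,100,0,100,150,280,100,50,100,150,280,100,50,100,150,280,100,50,100,150,280,100,50,100,150,280,100,50,100,150,280,100,50,100,150,280,100,50,100]' 30
python3 -m inch '[261,539,0,89,100,261,539,0,89,100,261,539,0,89,100,261,539,0,89,100,261,539,0,89,100,261,539,0,89,100,261,539,0,89,100,261,539,0,89,100,261,539,0,89,100,261,539,0,89,100]'
```

```text
t: 1.03
tool_pos: [0.2916, -0.3211, 0.2813]
orientation: [2.647, 1.691, 0.0]
force: [1.2, 0.4, 0.1]
opening: 0.0932
gripper_force: 0.0
t: 1.87
tool_pos: [0.4733, 0.0544, 0.2815]
orientation: [1.156, 2.921, 0.0]
force: [0.5, -0.7, -0.9]
opening: 0.0933
gripper_force: 0.0
```

```bash
python3 -m inch '[80,165,-60,10,100,80,165,-60,10,100,80,165,-60,10,100,80,165,-60,10,100,80,165,-60,10,100,80,165,-60,10,100,80,165,-60,10,100,80,165,-60,10,100]'
python3 - <<'E'
from h import *
st=robot.read_state();R=cv2.Rodrigues(st["orientation"])[0];p=st["tool_pos"]
print(p,"yaw",np.degrees(np.arctan2(R[1,1],R[0,1])),"go",(np.array([.5652,.2391,.073])-p)*1000)
E
```

```text
t: 2.53
tool_pos: [0.5527, 0.2166, 0.2214]
orientation: [-0.906, -3.008, 0.001]
force: [0.2, 0.4, 0.9]
opening: 0.0927
gripper_force: 0.0
[0.55273395 0.21664599 0.22142445] yaw 56.45782992847164 go [  12.4660526    22.45400935 -148.42445494]
```

```bash
python3 -m inch '[12,22,-80,7.5,100,12,22,-80,7.5,100,12,22,-80,7.5,60,12,22,-120,7.5,60,12,22,-148,7.5,60,12,22,-148,7.5,60,12,22,-148,7.5,60]'
python3 - <<'E'
from h import *
st=robot.read_state();R=cv2.Rodrigues(st["orientation"])[0];p=st["tool_pos"]
print(p,"yaw",np.degrees(np.arctan2(R[1,1],R[0,1])),"go",(np.array([.5652,.2391,.073])-p)*1000)
c=read_camera("side");i=c["image"];cv2.imwrite("pics/g1.png",cv2.resize(i[95:195,240:380],None,fx=5.5,fy=5.5,interpolation=cv2.INTER_CUBIC))
E
```

```text
t: 3.12
tool_pos: [0.5642, 0.2377, 0.0741]
orientation: [-0.71, -3.059, 0.002]
force: [0.4, 0.8, 0.4]
opening: 0.064
gripper_force: 0.0
[0.56418041 0.23767551 0.07413334] yaw 63.851121521253695 go [ 1.0195932   1.42448946 -1.13334253]
```

View pics/g1.png

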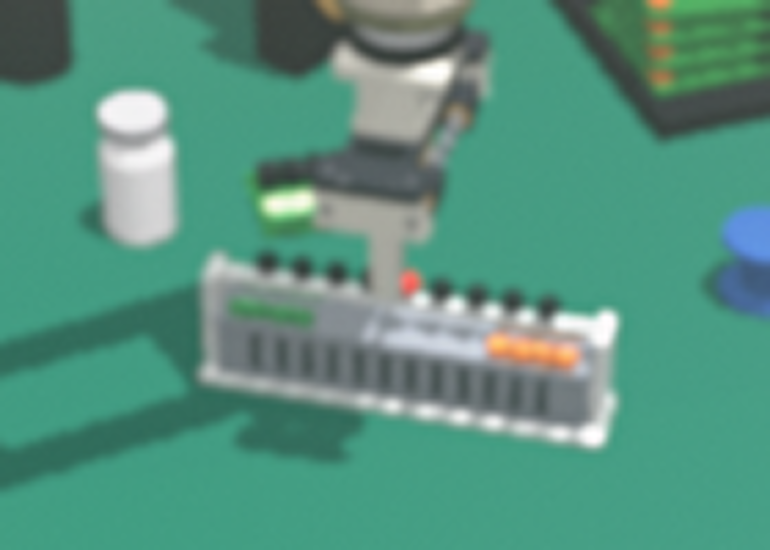

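The fingers straddle the bar at the red ball, around (400,285) in the crop. I'll close on it and try a low lift.

```bash
python3 -m inch '[1,1,-1,0,60,1,1,-1,0,0,1,1,-1,0,0,1,1,-1,0,0,1,1,-1,0,0,1,1,-1,0,0,1,1,-1,0,0,1,1,-1,0,0]' 30
python3 -m inch '[0,0,8,0,0,0,0,16,0,0,0,0,24,0,0,0,0,32,0,0,0,0,32,0,0,0,0,32,0,0,0,0,32,0,0,0,0,32,0,0,0,0,32,0,0,0,0,32,0,0]'
cat > look.py <<'E'
from h import *
import sys
st=robot.read_state();print(st["t"],st["tool_pos"],st["force"],st["wrist_torque"],st["opening"])
c=read_camera("side");i=c["image"];cv2.imwrite(sys.argv[1],cv2.resize(i[95:195,240:380],None,fx=5.5,fy=5.5,interpolation=cv2.INTER_CUBIC))
# bar-end uprights (white) in the side view; cast onto the vertical plane through the bar
p=st["tool_pos"][:2];d=np.array([np.cos(np.radians(-26)),np.sin(np.radians(-26)),0]);n=np.array([-d[1],d[0],0])
m=cv2.inRange(cv2.cvtColor(i,cv2.COLOR_BGR2HSV),(0,0,190),(179,50,255));m[:,:265]=0;m[:,365:]=0;m[:130]=0;m[190:]=0
for a,b in((265,290),(335,365)):
    ys,xs=np.nonzero(m[:,a:b]);k=ys<ys.min()+4;u,v=xs[k].mean()+a,ys[k].mean()
    o,r=ray(c,u,v);q=o+r*(n[:2]@p-n@o)/(n@r);print("end",u.round(1),v.round(1),q.round(3));
    if a==265:q0=q
w=q-q0;print("tilt deg (far/orange end up +)",np.degrees(np.arctan2(w[2],w@d)))
E
python3 look.py pics/l1.png
```

```text
t: 3.83
tool_pos: [0.5658, 0.2401, 0.0724]
orientation: [-0.708, -3.061, 0.0]
force: [-0.2, -0.3, 0.7]
opening: 0.0139
gripper_force: 0.0
t: 4.67
tool_pos: [0.5655, 0.24, 0.1038]
orientation: [-0.708, -3.06, 0.001]
force: [-0.1, -0.7, -0.1]
opening: 0.0005
gripper_force: 0.0
4.6667 [0.56552622 0.23995542 0.10384456] [-0.08880114 -0.6797018  -0.07379426] [ 0.01382892 -0.16930263 -0.00783502] 0.0005151066319257008
end 269.2 131.5 [0.416 0.313 0.126]
end 344.3 152.9 [0.669 0.189 0.081]
tilt deg (far/orange end up +) -8.951815286381468
```

View pics/l1.png

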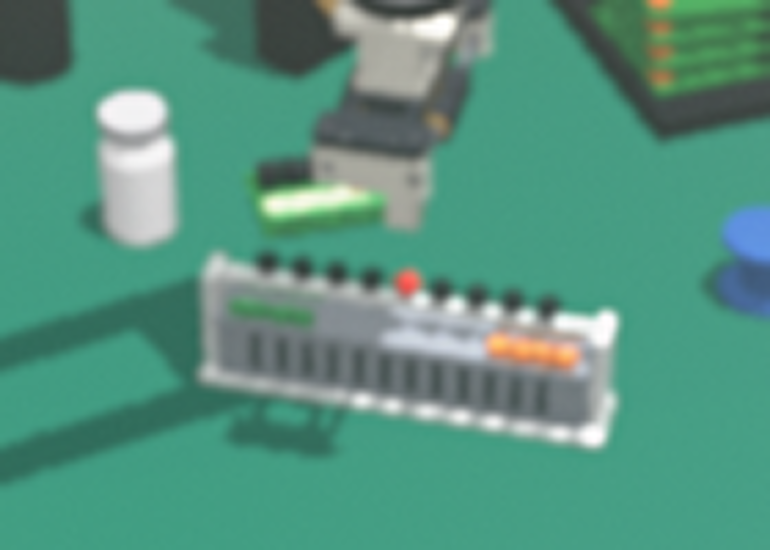

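The unit did not move and the fingers shut empty above the balls: the fingertip at (405,228) is well above red at (408,285). I'll check the reported TCP against the image.

Run:
```python
from h import *
p=robot.read_state()["tool_pos"]
for n in("side","top"):
    c=read_camera(n);i=c["image"];x=c["extrinsics"]@np.append(p,1);x=c["K"]@x[:3];u,v=x[:2]/x[2];print(n,u,v,"crop",(u-240)*5.5,(v-95)*5.5)
    if n=="side":
        a=i[100:175,270:370].copy();a=cv2.resize(a,None,fx=8,fy=8,interpolation=cv2.INTER_CUBIC);cv2.drawMarker(a,(int((u-270)*8),int((v-100)*8)),(255,0,255),0,30,2);cv2.imwrite("pics/m.png",a)
```

```text
side 313.43042657896655 143.0640142852895 crop 403.86734618431603 264.3520785690922
top 251.1370832061994 191.5150329886587 crop 61.253957634096736 530.8326814376229
```

View pics/m.png

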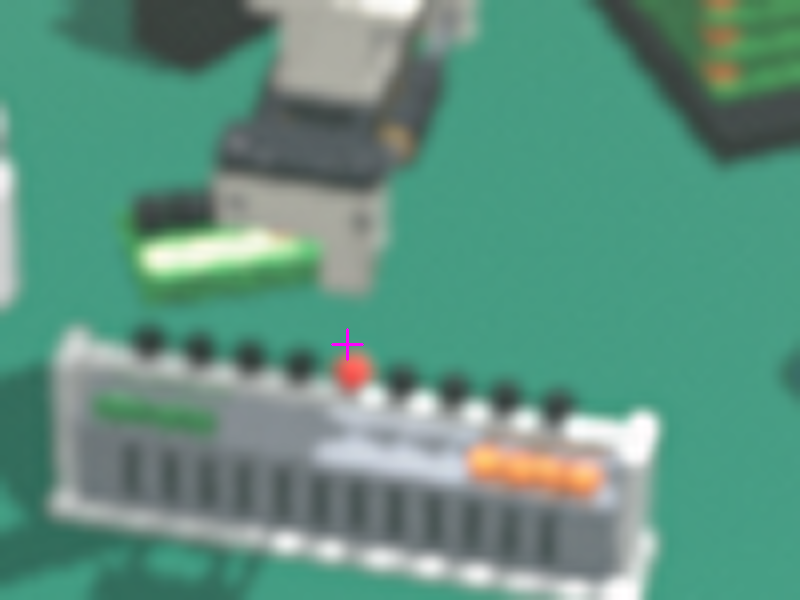

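Run:
```python
from h import *
print(robot.grip_point_offset,[a for a in dir(robot) if a[0]!='_'])
c=read_camera("top");i=c["image"];s=read_camera("side")["image"]
for n,im,(x0,y0,x1,y1) in(("top",i,(235,165,290,205)),("side",s,(300,122,325,146))):
    print(n);g=cv2.cvtColor(im,cv2.COLOR_BGR2HSV)[y0:y1,x0:x1,1]
    if n=="side": print("\n".join(f"{y0+k} "+" ".join(map(str,r)) for k,r in enumerate(g)))
a=cv2.resize(i[140:240,210:330],None,fx=6,fy=6,interpolation=cv2.INTER_CUBIC)
cv2.drawMarker(a,(int((251.1-210)*6),int((191.5-140)*6)),(255,0,255),0,20,1);cv2.imwrite("pics/mt.png",a)
```

```text
0.0188 ['IKError', 'grip_point_offset', 'read_state']
top
side
122 14 13 14 14 15 14 12 15 16 17 23 28 29 33 29 29 25 40 81 121 139 141 141 140 141
123 14 14 15 15 14 14 16 14 13 16 15 14 12 13 13 16 10 28 71 120 142 143 141 142 139
124 15 14 15 15 15 15 15 15 16 15 15 14 16 14 14 13 14 16 53 110 140 142 141 141 139
125 12 14 14 15 17 15 15 15 15 15 15 15 15 14 14 14 14 16 43 103 141 144 141 140 141
126 13 14 15 15 14 15 14 15 15 15 15 15 15 15 15 12 12 16 45 103 141 142 141 140 140
127 23 20 18 15 14 15 14 14 15 14 15 15 15 14 14 9 11 18 56 112 141 143 142 140 140
128 46 39 34 28 31 31 24 20 18 17 15 15 15 14 13 12 13 26 70 122 142 142 141 141 140
129 45 33 32 40 48 50 47 46 42 32 22 15 14 14 14 13 14 31 78 126 144 142 142 141 141
130 24 21 22 34 48 58 65 72 88 71 36 18 15 12 15 14 17 42 95 133 144 142 142 141 141
131 29 36 45 53 63 69 77 95 115 96 43 18 12 14 14 14 21 65 114 141 143 142 141 141 140
132 62 69 86 96 100 101 101 112 123 92 36 17 12 14 12 14 31 83 128 143 143 142 142 141 141
133 94 102 116 125 124 124 122 123 119 78 30 14 14 12 14 16 40 97 137 144 141 141 141 141 144
1
[... 504 characters left out ...]
43 141 142 143 141 141 144 142 142 143 145 143 144 144 143 143 143 144 142 143 142 141 141 142 141
140 143 144 143 141 144 143 142 143 141 143 143 142 142 144 142 143 144 141 143 141 142 142 142 141 143
141 139 140 142 142 143 144 144 143 143 143 144 142 145 145 146 145 145 143 144 144 141 143 141 142 141
142 130 126 134 141 143 142 142 139 141 142 144 145 148 145 141 143 146 146 144 144 141 141 143 141 141
143 107 96 119 136 143 143 133 130 133 139 146 142 120 83 66 89 129 146 146 143 144 142 141 142 143
144 72 66 98 130 138 133 114 100 109 131 135 102 41 92 106 68 73 137 145 141 139 139 143 143 144
145 31 36 56 77 96 99 87 65 85 116 108 41 111 153 152 129 48 108 138 128 121 129 138 142 143
```

View pics/mt.png

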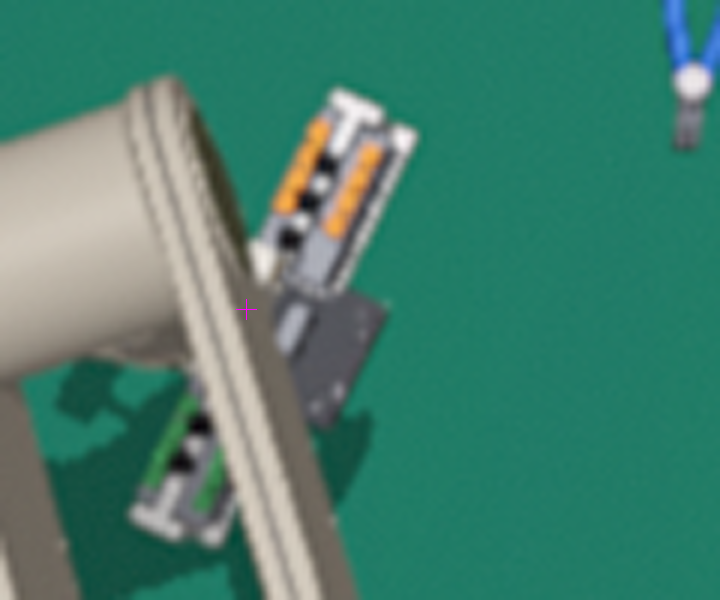

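The top crop shows the gripper body right of the marker with its end at (350,365). The tool hides the fingers. In the side view the finger ends at row 136.5 and column 313. I'll work out its height.

Run:
```python
from h import *
c=read_camera("side");n=np.array([.438,.899,0])
for p,uv,offs in((np.array([.5655,.24,.1038]),(313.3,136.7),(0,.008,.017)),(np.array([.5642,.2377,.0741]),(310.5,149.5),(.032,.04,.049))):
    for o in offs:
        q=p-n*o;O,d=ray(c,*uv);x=O+d*(n@q-n@O)/(n@d);print(o,x.round(3),"expected z",p[2])
```

```text
0 [0.565 0.24  0.132] expected z 0.1038
0.008 [0.563 0.232 0.138] expected z 0.1038
0.017 [0.562 0.223 0.145] expected z 0.1038
0.032 [0.548 0.21  0.1  ] expected z 0.0741
0.04 [0.547 0.202 0.107] expected z 0.0741
0.049 [0.545 0.193 0.114] expected z 0.0741
```

```bash
python3 -m inch '[0,-1,5,0,65,0,-1,5,0,65,0,-1,5,0,65,0,-1,5,0,65,0,-1,5,0,65,0,-1,5,0,65,0,-1,-20,0,65,0,-1,-35,0,65,0,-1,-45,0,65,0,-1,-58,0,65]'
python3 -m inch '[0,0,0,0,65,0,0,0,0,65,0,0,0,0,65]'
python3 look.py pics/l2.png
```

```text
t: 5.8
tool_pos: [0.566, 0.2391, 0.046]
orientation: [0.708, 3.061, 0.0]
force: [1.0, -0.0, 1.0]
opening: 0.0594
gripper_force: 0.0
t: 6.05
tool_pos: [0.5665, 0.2393, 0.0473]
orientation: [0.708, 3.06, 0.001]
force: [0.6, -0.6, 0.9]
opening: 0.0606
gripper_force: 0.0
6.05 [0.5664631  0.23928719 0.04725604] [ 0.63720146 -0.57714533  0.91818943] [-0.02637689 -0.19948362 -0.01795342] 0.06060295456325966
end 269.2 131.5 [0.416 0.313 0.126]
end 344.4 152.8 [0.67  0.189 0.082]
tilt deg (far/orange end up +) -8.86890837749542
```

View pics/l2.png

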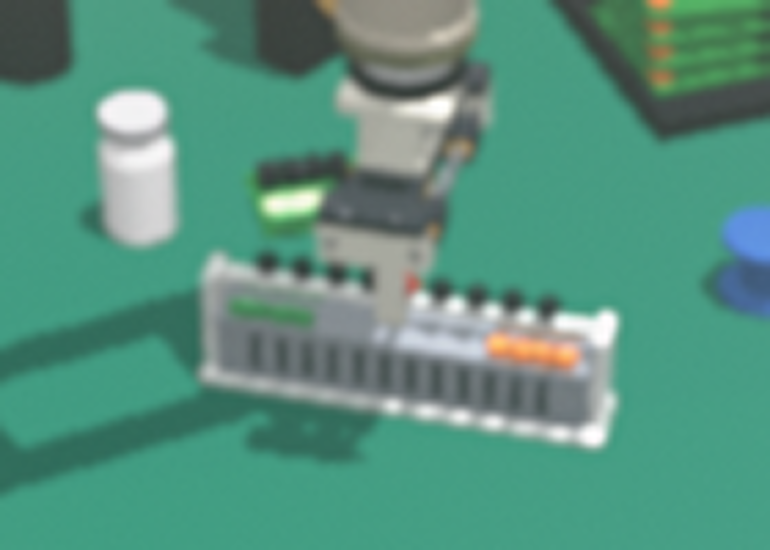

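The fingertip is now at (390,326) in the crop, just below the ball row, as wanted. I'll go 4 mm lower, close and watch the opening.

```bash
python3 -m inch '[-1,0,-4,0,65,-1,0,-4,0,0,-1,0,-4,0,0,-1,0,-4,0,0,-1,0,-4,0,0,-1,0,-4,0,0,-1,0,-4,0,0,-1,0,-4,0,0,-1,0,-4,0,0,-1,0,-4,0,0]' 30
```

```text
t: 6.93
tool_pos: [0.5651, 0.2393, 0.0426]
orientation: [0.708, 3.06, 0.001]
force: [0.8, 1.8, 0.3]
opening: 0.0163
gripper_force: 30.0
```

```bash
python3 -m inch '[0,0,0,0,50,0,0,0,0,50,0,0,0,0,50,0,0,-5,0,50,0,0,-9,0,50,0,0,-9,0,0,0,0,-9,0,0,0,0,-9,0,0,0,0,-9,0,0,0,0,-9,0,0]' 30
python3 -m inch '[0,0,0,0,0,0,0,0,0,0,0,0,0,0,0]'
```

```text
t: 7.77
tool_pos: [0.5652, 0.2393, 0.0337]
orientation: [0.708, 3.06, 0.001]
force: [0.4, 1.8, 0.4]
opening: 0.0175
gripper_force: 0.8
t: 8.02
tool_pos: [0.5652, 0.2393, 0.0337]
orientation: [0.708, 3.06, 0.001]
force: [1.1, 0.9, 0.4]
opening: 0.0164
gripper_force: 30.0
```

```bash
python3 -m inch '[0,0,6,0,0,0,0,12,0,0,0,0,18,0,0,0,0,24,0,0,0,0,30,0,0,0,0,34,0,0,0,0,34,0,0,0,0,34,0,0,0,0,34,0,0,0,0,34,0,0]'
python3 look.py pics/l3.png
```

```text
t: 8.85
tool_pos: [0.5649, 0.239, 0.0673]
orientation: [0.708, 3.061, -0.0]
force: [0.7, -0.2, -2.8]
opening: 0.0162
gripper_force: 30.0
8.85 [0.56493295 0.23901082 0.0672825 ] [ 0.7006792  -0.22156554 -2.83388214] [-0.07045583 -0.34683895 -0.02653437] 0.016195528439619876
end 269.2 131.5 [0.416 0.312 0.126]
end 346.6 139.0 [0.674 0.186 0.145]
tilt deg (far/orange end up +) 3.7747729647694213
```

The orange end rose about 30 mm more than the grip did and the force is only 2.8 N, so the green end is low and still on the mat. The balance lies roughly 55–80 mm toward green. I'll set it down and shift three knobs toward green.

```bash
python3 -m inch '[0,0,-8,0,0,0,0,-16,0,0,0,0,-24,0,0,0,0,-30,0,0,0,0,-34,0,0,0,0,-34,0,0,0,0,-34,0,60,0,0,-34,0,60,0,0,-34,0,60,0,0,-34,0,60]'
python3 -m inch '[0,0,0,0,60,0,0,30,0,60,-32,16,30,0,60,-65,32,30,0,60,-65,32,30,0,60,-65,32,30,0,60]'
python3 - <<'E'
from h import *
s=read_camera("side");t=read_camera("top");st=robot.read_state();print(st["t"],st["tool_pos"],st["opening"])
def b(c,box,lo,hi):
    x0,y0,x1,y1=box;h=cv2.cvtColor(c["image"],cv2.COLOR_BGR2HSV)[y0:y1,x0:x1];m=cv2.inRange(h,lo,hi);k,_,S,C=cv2.connectedComponentsWithStats(m)
    return [((C[i]+[x0,y0]).round(1).tolist(),int(S[i,4])) for i in range(1,k) if S[i,4]>2]
print(b(s,(265,125,360,180),(0,140,90),(7,255,255)),b(t,(225,150,285,240),(0,140,90),(7,255,255)))
for n,c,bx in(("s",s,(265,125,365,180)),("t",t,(225,150,285,240))):
    print(n,"white",b(c,bx,(0,0,190),(179,50,255)));print(n,"orange",b(c,bx,(8,120,90),(20,255,255)))
print("t black",b(t,(225,150,285,240),(0,0,0),(179,255,45)))
E
```

```text
t: 9.73
tool_pos: [0.5652, 0.2392, 0.0338]
orientation: [0.708, 3.06, 0.001]
force: [0.0, 0.8, 0.2]
opening: 0.0382
gripper_force: 0.0
t: 10.23
tool_pos: [0.4986, 0.2719, 0.0636]
orientation: [-0.705, -3.062, -0.0]
force: [0.9, 0.2, -0.7]
opening: 0.0554
gripper_force: 0.0
10.3333 [0.50056076 0.27115034 0.06390866] 0.055692400132806276
[([313.3, 146.1], 9)] [([252.3, 192.1], 9)]
s white [([267.4, 131.2], 80), ([301.1, 130.1], 10), ([279.5, 143.8], 11), ([297.0, 146.7], 7), ([305.2, 149.2], 33), ([315.2, 150.4], 16), ([315.7, 155.2], 134), ([335.0, 152.7], 7), ([346.7, 154.4], 47), ([341.5, 157.0], 4), ([290.5, 165.5], 8), ([296.5, 166.5], 8), ([302.5, 167.5], 8), ([308.8, 168.6], 9), ([346.1, 172.2], 48), ([315.0, 169.5], 10), ([320.0, 170.5], 6), ([327.0, 171.5], 10), ([333.2, 172.4], 9)]
s orange [([305.1, 126.4], 19), ([336.2, 159.2], 45)]
t white [([268.6, 159.8], 39), ([277.1, 163.3], 9), ([263.3, 170.7], 3), ([257.7, 183.3], 3), ([235.9, 214.5], 134), ([232.7, 218.2], 99), ([251.5, 195.5], 4), ([248.3, 201.7], 3), ([244.8, 206.4], 27), ([225.0, 207.0], 3)]
t orange [([260.5, 167.9], 54), ([268.9, 172.2], 47)]
t black [([264.5, 167.5], 4), ([261.3, 173.7], 3), ([258.3, 179.7], 3), ([255.4, 186.2], 5), ([249.5, 198.5], 4)]
```

```bash
python3 -m inch '[-1,0,-15,0,60,-1,0,-30,0,60,-1,0,-30,0,0,-1,0,-30,0,0,-1,0,-30,0,0,-1,0,-30,0,0,-1,0,-30,0,0,-1,0,-30,0,0,-1,0,-30,0,0,-1,0,-30,0,0]' 30
python3 -m inch '[0,0,0,0,0,0,0,6,0,0,0,0,12,0,0,0,0,18,0,0,0,0,24,0,0,0,0,30,0,0,0,0,34,0,0,0,0,34,0,0,0,0,34,0,0,0,0,34,0,0]'
sed -i 's/m\[:130\]=0/m[:136]=0/' look.py
python3 -m inch '[0,0,0,0,0,0,0,0,0,0,0,0,0,0,0]'
python3 look.py pics/l4.png
python3 - <<'E'
from h import *
s=read_camera("side");x0,y0,x1,y1=268,90,370,185
h=cv2.cvtColor(s["image"],cv2.COLOR_BGR2HSV)[y0:y1,x0:x1]
for n,lo,hi in(("red",(0,140,90),(7,255,255)),("orange",(8,120,90),(20,255,255)),("white",(0,0,180),(179,50,255)),("green",(50,120,90),(70,255,255))):
    k,_,S,C=cv2.connectedComponentsWithStats(cv2.inRange(h,lo,hi));print(n,[((C[i]+[x0,y0]).round(1).tolist(),int(S[i,4])) for i in range(1,k) if S[i,4]>2])
E
```

```text
t: 11.17
tool_pos: [0.4994, 0.2711, 0.0341]
orientation: [0.708, 3.06, 0.001]
force: [-0.6, -0.5, 3.5]
opening: 0.016
gripper_force: 30.0
t: 12.0
tool_pos: [0.4987, 0.271, 0.0672]
orientation: [-0.708, -3.06, 0.0]
force: [-0.1, -0.3, -5.3]
opening: 0.0158
gripper_force: 30.0
t: 12.25
tool_pos: [0.4987, 0.271, 0.0671]
orientation: [-0.708, -3.06, 0.001]
force: [0.1, 0.3, -3.8]
opening: 0.0162
gripper_force: 30.0
12.25 [0.49866997 0.2709828  0.06706503] [ 0.11234063  0.31115381 -3.79341426] [ 0.05176095 -0.06684059 -0.05622148] 0.016198420314548444
end 269.8 136.6 [0.416 0.311 0.104]
end 343.1 150.1 [0.664 0.19  0.094]
tilt deg (far/orange end up +) -2.002791243369468
red [([313.0, 140.7], 7)]
orange [([359.1, 93.5], 15), ([359.5, 99.5], 4), ([359.5, 108.5], 4), ([305.1, 126.4], 19), ([334.7, 155.4], 41)]
white [([299.4, 92.2], 18), ([282.5, 104.5], 11), ([295.4, 106.5], 43), ([268.4, 115.0], 12), ([294.7, 115.7], 3), ([269.4, 128.6], 71), ([299.8, 130.4], 16), ([280.0, 135.5], 26), ([296.3, 139.7], 10), ([312.4, 148.0], 256), ([334.3, 149.9], 16), ([344.7, 153.0], 77), ([274.6, 153.8], 5), ([324.7, 166.3], 132)]
green [([356.5, 90.0], 4), ([365.7, 93.3], 60), ([366.0, 100.9], 14), ([365.8, 104.9], 17), ([366.3, 108.8], 16), ([309.4, 131.7], 54)]
```

View pics/l4.png

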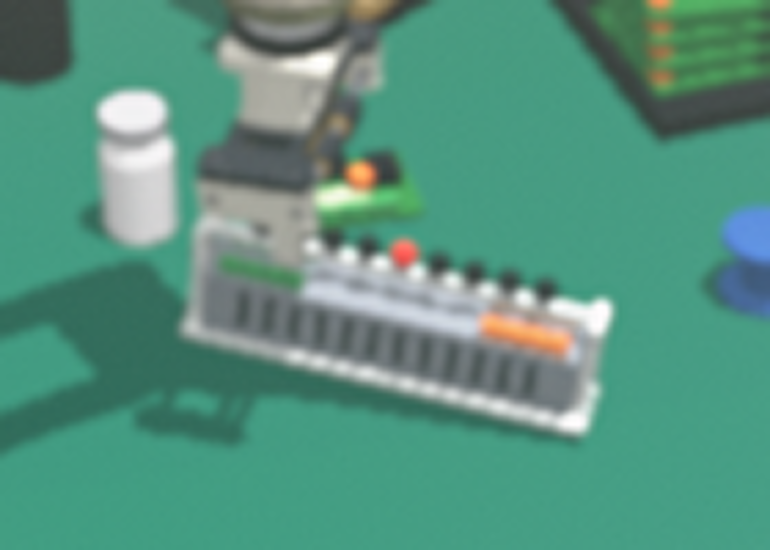

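The view shows the green end higher this time and the orange end at (590,430) low, perhaps still touching the mat. I'll lift 12 mm more to see whether it hangs free.

```bash
python3 -m inch '[0,0,4,0,0,0,0,8,0,0,0,0,12,0,0,0,0,12,0,0,0,0,12,0,0,0,0,12,0,0,0,0,12,0,0,0,0,12,0,0,0,0,12,0,0,0,0,12,0,0]'
cat > meas.py <<'E'
from h import *
st=robot.read_state();F=[]
s=read_camera("side");print(st["t"],st["tool_pos"],st["force"])
x0,y0,x1,y1=268,90,370,185
h=cv2.cvtColor(s["image"],cv2.COLOR_BGR2HSV)[y0:y1,x0:x1]
d=np.array([.899,-.438,0]);n=np.array([.438,.899,0]);p=np.r_[st["tool_pos"][:2],0]
def cast(uv):
    O,r=ray(s,*uv);return O+r*(n@p-n@O)/(n@r)
def big(lo,hi,bx):
    a,b,c,e=bx;k,_,S,C=cv2.connectedComponentsWithStats(cv2.inRange(h[b-y0:e-y0,a-x0:c-x0],lo,hi));i=1+np.argmax(S[1:,4]);return C[i]+[a,b]
R=cast(big((0,140,90),(7,255,255),(295,110,335,170)))
print("red",R.round(3))
m=cv2.inRange(h,(0,0,180),(179,50,255));m[:,:335-x0]=0;ys,xs=np.nonzero(m);ys+=y0;xs+=x0;k=ys>130;ys,xs=ys[k],xs[k];k=ys<ys.min()+4
E=cast((xs[k].mean(),ys[k].mean()));print("orange bar end",E.round(3))
w=E-R;print("slope deg (orange up +; at rest about",-3.5,")",np.degrees(np.arctan2(w[2],w@d)))
i=s["image"];hk=cv2.cvtColor(i,cv2.COLOR_BGR2HSV)
# knob line: slope of black balls + red in image
b=cv2.inRange(hk,(0,0,0),(179,255,60));b[:,:296]=0;b[:,350:]=0
q,_,S,C=cv2.connectedComponentsWithStats(b)
pix=[C[j] for j in range(1,q) if 2<=S[j,4]<=14 and 110<C[j][1]<165]
W=[cast(u) for u in pix];print("balls",[(float((x-R)@d).__round__(3),round(float(x[2]),3)) for x in W])
E
python3 meas.py
```

```text
t: 13.18
tool_pos: [0.4988, 0.271, 0.0793]
orientation: [-0.708, -3.06, 0.0]
force: [0.4, 0.2, -6.6]
opening: 0.0165
gripper_force: 30.0
13.1833 [0.49877017 0.27104403 0.07925405] [ 0.37633187  0.19004902 -6.63175552]
red [0.564 0.239 0.127]
orange bar end [0.662 0.192 0.106]
slope deg (orange up +; at rest about -3.5 ) -10.92936992615835
balls []
```

It is hanging free: a 12 mm lift raised the orange end by 12 mm. The tilt is about 6° and the weight about 6.6 N, so this is the best ball. I'll raise it gently.

```bash
python3 -m inch '[0,0,2,0,0,0,0,5,0,0,0,0,10,0,0,0,0,15,0,0,0,0,21,0,0,0,0,27,0,0,0,0,32,0,0,0,0,36,0,0,0,0,39,0,0,0,0,40,0,0]'
python3 meas.py
python3 -m inch '[0,0,2,0,0,0,0,6,0,0,0,0,12,0,0,0,0,20,0,0,0,0,28,0,0,0,0,36,0,0,0,0,44,0,0,0,0,52,0,0,0,0,57,0,0,0,0,60,0,0]'
python3 -m inch '[0,0,2,0,0,0,0,3,0,0,0,0,4,0,0,0,0,5,0,0,0,0,5,0,0]'
python3 meas.py
```

```text
t: 14.07
tool_pos: [0.4992, 0.2713, 0.1202]
orientation: [0.708, 3.06, 0.001]
force: [-0.1, 0.1, -5.3]
opening: 0.0163
gripper_force: 30.0
14.0667 [0.49924219 0.27126449 0.12022634] [-0.14742712  0.14348255 -5.2827662 ]
red [0.563 0.24  0.17 ]
orange bar end [0.665 0.191 0.147]
slope deg (orange up +; at rest about -3.5 ) -11.512591358528907
balls []
t: 14.95
tool_pos: [0.4994, 0.2713, 0.1808]
orientation: [0.708, 3.06, 0.001]
force: [0.0, 0.8, -5.1]
opening: 0.0163
gripper_force: 30.0
t: 15.37
tool_pos: [0.4988, 0.271, 0.1843]
orientation: [-0.708, -3.06, 0.0]
force: [0.0, -0.2, -5.0]
opening: 0.016
gripper_force: 30.0
15.3667 [0.49879924 0.271035   0.18426013] [ 0.02666375 -0.15396429 -5.0066097 ]
red [0.564 0.239 0.233]
orange bar end [0.669 0.188 0.174]
slope deg (orange up +; at rest about -3.5 ) -26.96830715997295
balls []
```

```bash
python3 -m inch '[0,-2,0,0.2,0,0,-5,0,0.5,0,0,-10,0,1,0,-1,-16,0,1.6,0,-1,-24,0,2.3,0,-2,-33,0,3,0,-2,-43,0,3.7,0,-3,-54,0,4.4,0,-3,-66,0,5.1,0,-4,-78,0,5.8,0]'
python3 -m inch '[-1,-12,0,0.8,0,-1,-24,0,1.6,0,-2,-36,0,2.4,0,-3,-48,0,3.2,0,-3,-60,0,4,0,-4,-72,0,4.8,0,-5,-84,0,5.6,0,-6,-96,0,6.4,0,-6,-108,0,7.2,0,-7,-120,0,8,0]'
python3 -m inch '[-1,-12,0,0.8,0,-1,-24,0,1.6,0,-2,-36,0,2.4,0,-3,-48,0,3.2,0,-3,-60,0,4,0,-4,-72,0,4.8,0,-5,-84,0,5.6,0,-6,-96,0,6.4,0,-6,-108,0,7.2,0,-7,-120,0,8,0]'
python3 -m inch '[-1,-12,0,0.8,0,-1,-24,0,1.6,0,-2,-36,0,2.4,0,-3,-48,0,3.2,0,-3,-60,0,4,0,-4,-72,0,4.8,0,-4,-82,0,5.6,0,-5,-90,0,6.4,0,-5,-97,0,7.2,0,-6,-103,0,8,0]'
python3 -m inch '[0,-5,0,0.6,0,-1,-9,0,1,0,-1,-12,0,1.3,0,-2,-15,0,1.5,0,-2,-17,0,1.7,0,-2,-18,0,1.8,0,-2,-18,0,1.8,0,-2,-18,0,1.8,0]'
```

```text
t: 16.25
tool_pos: [0.4948, 0.192, 0.1845]
orientation: [0.551, 3.093, -0.0]
force: [-0.2, -0.1, -4.9]
opening: 0.0161
gripper_force: 30.0
t: 17.08
tool_pos: [0.4877, 0.0719, 0.1845]
orientation: [0.334, 3.124, -0.0]
force: [-0.2, -0.4, -5.8]
opening: 0.016
gripper_force: 30.0
t: 17.92
tool_pos: [0.4806, -0.048, 0.1845]
orientation: [0.115, 3.139, -0.0]
force: [0.0, 0.5, -5.0]
opening: 0.0162
gripper_force: 30.0
t: 18.75
tool_pos: [0.4744, -0.1509, 0.1845]
orientation: [-0.104, 3.14, -0.001]
force: [0.5, 0.4, -5.7]
opening: 0.0163
gripper_force: 30.0
t: 19.42
tool_pos: [0.4729, -0.1678, 0.1844]
orientation: [-0.152, 3.138, 0.0]
force: [0.8, -0.4, -5.0]
opening: 0.0161
gripper_force: 30.0
```

```bash
python3 -m inch '[0,-3,0,0,0,0,-8,0,0,0,0,-15,0,0,0,0,-23,0,0,0,-1,-31,0,0,0,-1,-38,0,0,0,-2,-44,0,0,0,-2,-47,0,0,0,-2,-49,0,0,0,-2,-49,0,0,0]'
python3 - <<'E'
from h import *
s=read_camera("side");t=read_camera("top");print(robot.read_state()["tool_pos"])
for n,c in(("s",s),("t",t)):
    x0,y0,x1,y1=((280,170,400,290) if n=="s" else (340,130,420,250))
    h=cv2.cvtColor(c["image"],cv2.COLOR_BGR2HSV)[y0:y1,x0:x1]
    for nm,lo,hi in(("red",(0,140,90),(7,255,255)),("orange",(8,120,90),(20,255,255)),("black",(0,0,0),(179,255,45))):
        k,_,S,C=cv2.connectedComponentsWithStats(cv2.inRange(h,lo,hi));print(n,nm,[((C[i]+[x0,y0]).round(1).tolist(),int(S[i,4])) for i in range(1,k) if S[i,4]>2])
a=cv2.resize(s["image"][160:290,280:400],None,fx=3.3,fy=4,interpolation=3);b=cv2.resize(t["image"][130:260,330:430],None,fx=4,fy=4,interpolation=3);cv2.imwrite("pics/st.png",np.hstack([a,b]))
E
```

```text
t: 20.25
tool_pos: [0.4708, -0.2173, 0.1844]
orientation: [0.151, -3.138, -0.0]
force: [0.4, -0.3, -5.8]
opening: 0.0163
gripper_force: 30.0
[ 0.4709215  -0.21677385  0.18442108]
s red [([339.2, 201.5], 8), ([376.0, 273.5], 81)]
s orange [([367.9, 208.8], 70), ([300.8, 239.0], 20), ([372.9, 243.6], 17), ([308.9, 259.1], 22)]
s black []
t red [([387.5, 193.5], 14)]
t orange [([387.7, 167.0], 68), ([377.7, 168.3], 62), ([365.4, 169.9], 15)]
t black [([383.0, 164.0], 7), ([384.0, 171.5], 6), ([385.2, 178.6], 5), ([386.3, 186.4], 7)]
```

View pics/st.png

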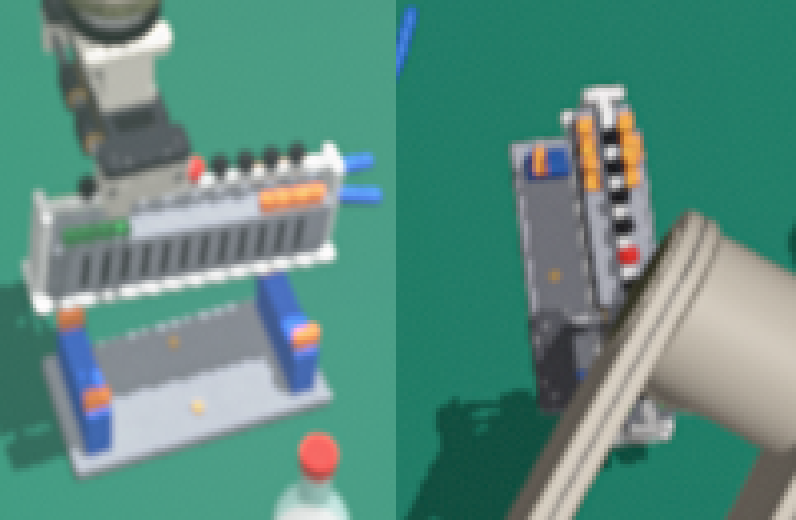

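The unit hangs above the stand, red ball at (197,168) on the left and (628,255) on the right, both rests below it. Now I'll compute the offsets.

Run:
```python
from h import *
s=read_camera("side");t=read_camera("top")
r=tri(t,(387.5,193.5),s,(339.2,201.5));print("red",r)
a=plane(t,383,164,.223);b=plane(t,386.3,186.4,.231);d=a-b;y=np.arctan2(d[1],d[0]);print("bar yaw",np.degrees(y))
psi=np.radians(5.56);e=r[:2]-[.5425,-.2102];R=np.array([[np.cos(psi),np.sin(psi)],[-np.sin(psi),np.cos(psi)]]);print("red offset in stand frame mm",R@e*1000)
p=robot.read_state()["tool_pos"];w=r-p;print("from tcp",w,"along",np.hypot(*w[:2]))
```

```text
red [ 0.54407503 -0.20997168  0.23297799]
bar yaw 5.807461939212457
red offset in stand frame mm [1.58973905 0.07464412]
from tcp [0.07311722 0.00662845 0.04853648] along 0.07341705291979712
```

Centred within 2 mm and aligned. Lowering about 90 mm.

```bash
python3 -m inch '[0,0,-2,0,0,0,0,-6,0,0,0,0,-12,0,0,0,0,-19,0,0,0,0,-26,0,0,0,0,-33,0,0,0,0,-40,0,0,0,0,-46,0,0,0,0,-50,0,0,0,0,-52,0,0]'
python3 -m inch '[0,0,-4,0,0,0,0,-8,0,0,0,0,-12,0,0,0,0,-16,0,0,0,0,-20,0,0,0,0,-23,0,0,0,0,-26,0,0,0,0,-29,0,0,0,0,-32,0,0,0,0,-32,0,0]'
python3 -m inch '[0,0,-2,0,0,0,0,-4,0,0,0,0,-5,0,0,0,0,-5,0,0,0,0,-5,0,0]'
python3 - <<'E'
from h import *
s=read_camera("side");h=cv2.cvtColor(s["image"],cv2.COLOR_BGR2HSV)[190:260,320:365];k,_,S,C=cv2.connectedComponentsWithStats(cv2.inRange(h,(0,140,90),(7,255,255)))
print(robot.read_state()["force"])
for i in range(1,k):
    u=C[i]+[320,190];O,r=ray(s,*u);print(u,S[i,4],"z if x=.543:",(O+r*(-.2097-O[1])/r[1]))
E
```

```text
t: 21.28
tool_pos: [0.4705, -0.2167, 0.1314]
orientation: [0.152, -3.137, -0.001]
force: [-0.2, 1.2, -4.8]
opening: 0.0164
gripper_force: 30.0
t: 22.12
tool_pos: [0.4706, -0.2167, 0.0997]
orientation: [0.152, -3.137, -0.001]
force: [0.2, 0.0, -4.8]
opening: 0.0163
gripper_force: 30.0
t: 22.53
tool_pos: [0.471, -0.2169, 0.0955]
orientation: [-0.152, 3.138, -0.0]
force: [0.2, -0.7, -5.1]
opening: 0.0165
gripper_force: 30.0
[ 1.00679151 -0.66117939 -4.81573024]
[337.88888889 221.33333333] 9 z if x=.543: [ 0.54391432 -0.2097      0.15255548]
```

```bash
python3 -m inch '[0,0,-1,0,0,0,0,-2,0,0,0,0,-2,0,0,0,0,-2,0,0]'
python3 -m inch '[0,0,-1,0,0,0,0,-2,0,0,0,0,-2,0,0,0,0,-2,0,0]'
```

```text
t: 22.92
tool_pos: [0.4712, -0.2174, 0.0942]
orientation: [-0.152, 3.137, -0.002]
force: [-1.7, -2.9, 2.2]
opening: 0.016
gripper_force: 30.0
t: 23.25
tool_pos: [0.4717, -0.2177, 0.094]
orientation: [-0.152, 3.136, -0.003]
force: [-7.4, 0.6, 13.6]
opening: 0.0165
gripper_force: 30.0
```

Landed: the force has reversed and the height is as predicted. I'll ease up 2 mm and release.

```bash
python3 -m inch '[0,0,2,0,0,0,0,2,0,0,0,0,2,0,10,0,0,2,0,22,0,0,2,0,35,0,0,2,0,50,0,0,2,0,50,0,0,2,0,50,0,0,2,0,50,0,0,2,0,50]'
python3 -m inch '[0,0,15,0,50,0,0,40,0,50,0,0,70,0,50,0,0,100,0,50,0,0,125,0,50,0,0,140,0,50,0,0,140,0,50,0,0,140,0,50]'
python3 -m inch '[-40,40,0,0,50,-80,80,0,0,50,-80,120,0,0,50,-80,160,0,0,50,-80,200,0,0,50,-80,200,0,0,50,-80,200,0,0,50,-80,200,0,0,50,-80,200,0,0,50]'
python3 - <<'E'
from h import *
s=read_camera("side");t=read_camera("top");st=robot.read_state();print(st["t"],st["tool_pos"],st["force"])
def f(c,b,lo,hi):
    x0,y0,x1,y1=b;h=cv2.cvtColor(c["image"],cv2.COLOR_BGR2HSV)[y0:y1,x0:x1];k,_,S,C=cv2.connectedComponentsWithStats(cv2.inRange(h,lo,hi));return [((C[i]+[x0,y0]).round(1).tolist(),int(S[i,4])) for i in range(1,k) if S[i,4]>2]
a=f(t,(350,140,410,250),(0,140,90),(7,255,255));b=f(s,(320,190,365,260),(0,140,90),(7,255,255));print(a,b)
r=tri(t,a[0][0],s,b[0][0]);print("red",r)
psi=np.radians(5.56);e=r[:2]-[.5425,-.2102];R=np.array([[np.cos(psi),np.sin(psi)],[-np.sin(psi),np.cos(psi)]]);print("offset stand mm",R@e*1000)
k=[x[0] for x in f(t,(350,140,410,250),(0,0,0),(179,255,45)) if x[1]<15];P=[plane(t,*x,.151)[:2] for x in k];print(len(P));vx,vy,_,_=cv2.fitLine(np.float32(P),2,0,.01,.01).ravel();print("yaw",np.degrees(np.arctan(vy/vx)),np.round(P,3).tolist())
A=cv2.resize(s["image"][170:290,270:400],None,fx=3.1,fy=4,interpolation=3);B=cv2.resize(t["image"][130:250,310:430],None,fx=3.3,fy=4,interpolation=3);cv2.imwrite("pics/fin.png",np.hstack([A,B]))
E
```

```text
t: 24.08
tool_pos: [0.4709, -0.2169, 0.0933]
orientation: [0.152, -3.138, -0.0]
force: [0.1, 0.2, 0.4]
opening: 0.046
gripper_force: 0.0
t: 24.75
tool_pos: [0.4715, -0.2172, 0.234]
orientation: [-0.152, 3.136, -0.002]
force: [0.1, 0.2, -0.4]
opening: 0.0463
gripper_force: 0.0
t: 25.5
tool_pos: [0.3904, -0.0172, 0.2321]
orientation: [0.153, -3.136, -0.0]
force: [0.7, -1.3, 0.4]
opening: 0.0461
gripper_force: 0.0
25.6 [ 0.39063267 -0.01776075  0.23258934] [-0.05501181  0.27664907 -0.06312153]
[([383.6, 194.9], 11)] [([337.4, 221.6], 13)]
red [ 0.54322816 -0.20917048  0.15111062]
offset stand mm [0.82447726 0.95412427]
8
yaw 5.2481833 [[0.639, -0.2], [0.615, -0.203], [0.591, -0.205], [0.567, -0.208], [0.519, -0.211], [0.495, -0.213], [0.472, -0.215], [0.449, -0.219]]
```

```bash
python3 -c "
from plant import job
print(job.close_job())"
```

```text
the job is handed in; nothing more can be done
None
```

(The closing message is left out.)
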